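# Push the seal stones home and close the keeper

### The job

With the fingertips, push the row of four seal stones along the wooden tray as one unbroken row until it stands fully home against the end stop, then swing the brass keeper arm across the channel behind the last stone, fully closed. The stones stay standing in the channel and are never lifted. Leave the paperweight, the water bowl and the ink stick where they are, and finish clear of everything.

Things in the scene. Friction and masses are not known exactly. Their poses are not given: they have to be found in the camera images.
- tray: Wooden seal tray, fixed, 51 mm wide (x), 340 mm long (y). Origin: centre of its underside, on the table; z up. A channel 37 mm wide runs along y, centred on x = 0: floor at z = 8 mm, side walls 7 mm thick with tops at z = 18 mm. Open at the -y end (y = -170 mm), closed at the +y end by the end stop.
- stone1: Soapstone seal blank, amber, 34 x 34 mm and 42 mm tall, about 120 g (varies 0.7 to 1.4 times), standing in the tray's channel. Origin: centre of its underside; axes parallel to the tray's. First of the row, nearest the stop. The four stand touching in a row, 50 to 100 mm short of the end stop; home, its centre is at tray y = 118 mm.
- stone2: Soapstone seal blank, dark red, 34 x 34 mm and 42 mm tall, about 120 g (varies 0.7 to 1.4 times), standing in the tray's channel. Origin: centre of its underside; axes parallel to the tray's. Second of the row. The four stand touching in a row, 50 to 100 mm short of the end stop; home, its centre is at tray y = 84 mm.
- stone3: Soapstone seal blank, green, 34 x 34 mm and 42 mm tall, about 120 g (varies 0.7 to 1.4 times), standing in the tray's channel. Origin: centre of its underside; axes parallel to the tray's. Third of the row. The four stand touching in a row, 50 to 100 mm short of the end stop; home, its centre is at tray y = 50 mm.
- stone4: Soapstone seal blank, charcoal grey, 34 x 34 mm and 42 mm tall, about 120 g (varies 0.7 to 1.4 times), standing in the tray's channel. Origin: centre of its underside; axes parallel to the tray's. Last of the row, the one to push on: its free face is 17 mm to the tray's -y side of its centre. The four stand touching in a row, 50 to 100 mm short of the end stop; home, its centre is at tray y = 16 mm.
- stop_face (a point): Centre of the foot of the end stop's face, on the channel floor, at tray y = +135 mm (z = 8 mm). The stop is a dark wooden block 51 mm wide, 25 mm thick, its top at z = 48 mm. Axes as the tray's.
- keeper (a joint): Angle of the keeper, a brass bar turning level about an upright pivot beside the tray. 0: bar lies along the tray outside its +x wall, pointing to tray -y. Negative: swung farther outward (to -0.8). Positive: swung in over the wall, clockwise from above; +1.571 is its end, fully closed, pointing to tray -x. Starts at -0.7 to 0.05, resists with about 1 N at its tip and stays where left.
- keeper_tip (a point): Point on the keeper bar's centre line, 58 mm from the pivot axis, 4 mm short of its free end. The bar is 10 mm thick and 14 mm high, z = 20 to 34 mm (this point: z = 27 mm), and passes above the tray walls. Axes turn with the bar: it points to its own -y; to close it, push its +x side (the one facing away from the tray). Closed, it stands 3 mm behind a row that is home.
- keeper_hinge (a point): Point on the keeper's pivot axis, at tray x = +36 mm, y = -9 mm, at the bar's mid height (z = 27 mm). The bar's boss here has radius 8 mm; the steel pin, diameter 8 mm, ends at z = 38 mm. Under it a wooden foot 24 x 30 mm, top at z = 18 mm, stands against the tray's +x wall.
- paperweight: Bystander: loose dark wood paperweight, 28 x 150 mm, 20 mm high, lying along the tray on its +x side, beside the stop half. Origin: centre of underside, long axis y.
- bowl: Bystander: loose blue and white porcelain water bowl, 97 mm across, 42 mm high, on the tray's -x side. Origin: centre of underside.
- inkstick: Bystander: loose black ink stick with a gold band, 22 x 75 mm, 12 mm high, on the tray's -x side towards the open end. Origin: centre of underside, long axis y.
Things that resemble listed ones, but are neither listed nor needed, are in the scene too. What is meant by the stone4 is not blue or purple, and is the smaller of those in its own colour.

How it is judged (in metres and radians):
On the way, in this order (a step that is already met when the one before it is completed fails the run):
1. the whole row stands home against the end stop, the keeper still open (y of each of stone1, stone2, stone3, stone4 in the frame of tray above 0.012 m and x of stone1 in the frame of tray between -0.006 and 0.006 m and height (world z) of each of stone1, stone2, stone3, stone4 below 0.014 m and angle between each of stone1, stone2, stone3, stone4's own z axis and vertical below 0.15 rad and x of stone2 in the frame of tray between -0.006 and 0.006 m and x of stone3 in the frame of tray between -0.006 and 0.006 m and x of stone4 in the frame of tray between -0.006 and 0.006 m and value of joint keeper below 1.2 rad), for 0.2 s.
2. the keeper is closed behind the row (value of joint keeper above 1.45 rad), for 0.2 s.
At the end, for the whole second after the job is handed in: All four stones stand upright in the channel (tilt under 0.15 rad), the row home against the stop: every stone's centre beyond tray y = 12 mm, so the last one is within 4 mm of its place; keeper beyond 1.45 rad (fully closed is 1.571) and everything at rest (y of each of stone1, stone2, stone3, stone4 in the frame of tray above 0.012 m and x of stone1 in the frame of tray between -0.006 and 0.006 m and height (world z) of each of stone1, stone2, stone3, stone4 below 0.014 m and angle between each of stone1, stone2, stone3, stone4's own z axis and vertical below 0.15 rad and x of stone2 in the frame of tray between -0.006 and 0.006 m and x of stone3 in the frame of tray between -0.006 and 0.006 m and x of stone4 in the frame of tray between -0.006 and 0.006 m and value of joint keeper above 1.45 rad and velocity of joint keeper between -0.05 and 0.05 rad/s and linear speed of each of stone1, stone2, stone3, stone4 below 0.02 m/s); the robot touches nothing.
It fails at once if the paperweight is moved more than 15 mm or tipped (distance of paperweight from where it was at the start of the episode above 0.015 m or angle between paperweight's own z axis and vertical above 0.3 rad).
It fails at once if the water bowl is moved more than 15 mm or tipped (distance of bowl from where it was at the start of the episode above 0.015 m or angle between bowl's own z axis and vertical above 0.3 rad).
It fails at once if the ink stick is moved more than 15 mm or tipped (distance of inkstick from where it was at the start of the episode above 0.015 m or angle between inkstick's own z axis and vertical above 0.3 rad).
It fails at once if a stone is lifted more than 10 mm off the channel floor or tipped over (height (world z) of any of stone1, stone2, stone3, stone4 above 0.018 m or angle between any of stone1, stone2, stone3, stone4's own z axis and vertical above 0.35 rad).
It fails at once if the row comes apart: a gap of more than 10 mm between neighbouring stones (distance between stone1 and stone2 above 0.044 m or distance between stone2 and stone3 above 0.044 m or distance between stone3 and stone4 above 0.044 m).
It also fails if it takes over 51 s, if anything falls off the work surface, if the arm or the gripper's body presses on something with over 40 N, if the wrist force passes 120 N, or if a joint passes its speed limit or range.

### The arm

A 6-joint arm with a two-finger parallel gripper is mounted at the origin on the work surface. World frame = base frame: x ahead of the robot, y to its left, z up, the work surface at z = 0. Lengths are in mm, angles in degrees, forces in N, time in s.
With the tool pointing down it reaches from about 300 to 850 mm from the base axis. Payload 4.2 kg.
Tool frame: the origin (TCP) lies midway between the tips of the shut fingers; the grasp point (between the pads) lies 19 mm behind it; z points along the fingers, y is the direction in which the jaws open and shut (so a half turn about z gives the same grasp; the last joint's range is limited). The gripper opens to 91 mm and grips with 3 to 60 N. Pads are 32 mm wide; open, the fingers measure 118 mm over their backs; the gripper's body (76 mm by 178 mm) begins 60 mm behind the grasp point.
Start: joints at [72.708, 18.312, 89.639, -0, 72.044, -1.146], TCP at [159.901, 552.336, 213.976] pointing down, gripper open.
Joint ranges: [-177.97, 177.97], [-48.28, 115.42], [12.27, 149.76], [-77.06, 257.06], [2.81, 150.46], [-146.56, 146.56]. Speed limits (degrees/s): [147.25, 147.25, 180, 180, 180, 180].

### API

Orientations are given as [roll, pitch, yaw] about the fixed x, y, z axes, in that order (R = Rz(yaw) Ry(pitch) Rx(roll)).
In Python, from workcell import env gives the robot as it stands.
- The arm moves only by the shell command python3 -m jog 'ROWS' [FORCE]. ROWS is JSON, a list of rows, each an object of numbers: "dx", "dy", "dz": the shift along the world's x, y, z in m; "wx", "wy", "wz": the turn, a rotation vector about the world's x, y, z in rad; "grip": the gripper's target within -1 to 1 (shut at 1, half-way at 0, fully open at -1). In form: [{"dx": .., "dy": .., "dz": .., "wx": .., "wy": .., "wz": .., "grip": ..}, ...]. A call has 1 to 10 rows; each row shifts and turns the commanded pose from where the row before left it; what a row does not reach is not made up. A row lasts 1/10 s, in which the tool goes at most 50 mm and 8.59 degrees, less where a joint would pass 70% of its speed; a pose out of reach is approached as far as the arm can. A call with a gripper value outside its range is refused whole. The fingers move at their own pace and stop on an object; FORCE is the grip in N (left out, the last holds). Time passes only in rows, so rows that do not move let the fingers close. It gives the time, the measured TCP pose, the force and the opening at its end, in the units of the state.
- env.state(): the state, without advancing time (a new reading comes with each control period).
- env.grab_frame(name): name is "scene" or "side" or "wrist"; returns the picture (400x640x3 uint8, red, green, blue); there is no depth.
- env.get_calibration(name): a dict with "fx", "fy", "cx", "cy" (pixels), "k1" (the pictures are not rectified: a ray, as slopes to the right and down, at radius r is drawn at 1 + k1 r^2 times it, then the intrinsics apply), "R" (3x3) and "t" (3): a world point X has camera coordinates R X + t. Camera axes: x right, y down, z forward; pixel columns grow to the right and rows downward; lengths in mm; the calibration is good to about 2 mm. A picture is of the moment at which its call begins: read the wrist's pose just before it. get_calibration takes no time and is no camera call; for the wrist camera it gives the pose at the moment of the call.
- env.job_done(): hands the job in, once; it reports no verdict.
The state is a dict: "time_s": time; "qpos": joint angles; "qvel": joint speeds; "effort": joint torques, N m; "ee_pos": TCP position; "ee_rot": TCP orientation; "force": force on the tool from outside, world axes, zero at the start; "torque": the same for the moment, N m; "gripper_width": finger opening in mm.
Only numpy, scipy, OpenCV 4.12 (cv2) and the standard library are available. Lean on these libraries where they do the work, as an engineer would, in place of code of your own. Each camera call takes 0.05 s, during which the arm holds its last target. There are 200 camera calls.

## Working session

There is one attempt and no reset: what is moved stays moved. The work goes in short steps, Python scripts to look and compute and a shell command to move; the robot and the scene stay as the last step left them, time stands still between calls to the robot, and variables do not carry over. Pictures are saved under pics/ and viewed, about 8 in all and at most 12, crops included, and the job is handed in when it is done.

```bash
mkdir -p pics; ls; python3 - <<'E'
from workcell import env
import cv2
for n in("scene","side"):
    cv2.imwrite(f"pics/{n}1.png",env.grab_frame(n)[:,:,::-1])
    c=env.get_calibration(n);print(n,c)
s=env.state();print(s)
E
```

```text
pics
scene {'fx': 429.35800153196755, 'fy': 429.35800153196755, 'cx': 328.55584853336404, 'cy': 194.80336403042108, 'k1': -0.10876690981256686, 'R': array([[ 0.01536808,  0.99986923, -0.00503493],
       [ 0.76473761, -0.01499784, -0.64416726],
       [-0.64415853,  0.00604921, -0.76486809]]), 't': array([  19.27850432, -396.79684027, 1133.98512964])}
side {'fx': 373.56290460543494, 'fy': 373.56290460543494, 'cx': 322.29263091673624, 'cy': 193.52715110690804, 'k1': -0.016111084029595695, 'R': array([[ 0.73537538, -0.67754281, -0.01260131],
       [-0.41155871, -0.43176025, -0.80262227],
       [ 0.5383702 ,  0.59541484, -0.5963545 ]]), 't': array([-419.46071093,  275.5222268 ,  399.3191373 ])}
{'time_s': 0.1, 'qpos': array([ 7.27085222e+01,  1.83463938e+01,  8.96995469e+01, -9.80514060e-04,
        7.20430165e+01, -1.14596727e+00]), 'qvel': array([ 0.06155966, -0.12965902, -0.17044891, -0.02784734, -0.00204372,
        0.09061612]), 'effort': array([ 1.21370613e-03, -4.13332522e+01, -2.32507181e+01,  7.28710229e-02,
        4.21499158e-02, -4.57585304e-05]), 'ee_pos': array([159.76596541, 551.89013076, 213.21934408]), 'ee_rot': array([-1.79911042e+02, -8.47009127e-04,  1.63854792e+02]), 'force': array([-0.10929687, -0.82944627,  0.48706703]), 'torque': array([ 0.00225597, -0.02379996,  0.04346187]), 'gripper_width': 91.39756271818179}
```

View pics/scene1.png

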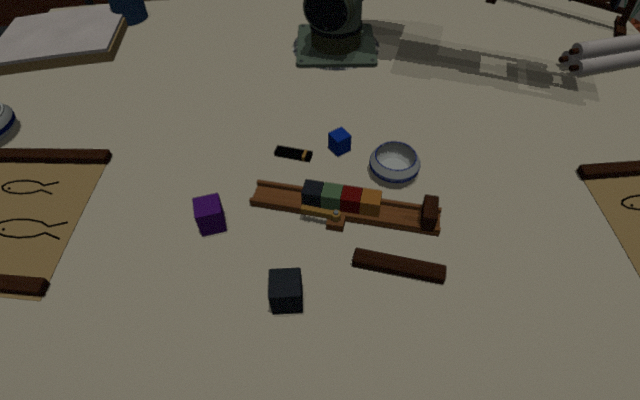

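View pics/side1.png

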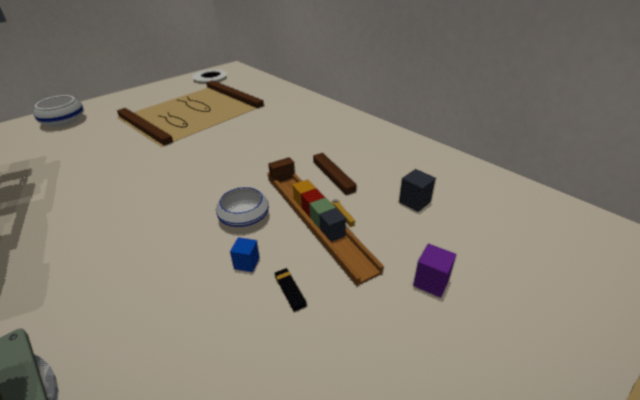

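Both pictures show the row in the tray. For stone4 there are two charcoal candidates: the one in the tray at scene (313,193), and a larger cube at (285,290). The blue (340,141) and purple (209,214) cubes are ruled out by colour. The smaller one, in the tray, fits, so I'll confirm it in an enlarged crop.

```bash
python3 - <<'E'
import cv2
a=cv2.imread("pics/scene1.png")[170:250,245:445]
b=cv2.resize(a,None,fx=4,fy=4,interpolation=cv2.INTER_CUBIC)
b=cv2.convertScaleAbs(b,alpha=1.5)
for i in range(0,200,20): cv2.putText(b,str(245+i),(i*4,10),0,.35,(0,0,255));cv2.line(b,(i*4,0),(i*4,6),(0,0,255))
for i in range(0,80,10): cv2.putText(b,str(170+i),(0,i*4+4),0,.35,(0,0,255))
c=cv2.imread("pics/side1.png")[150:290,210:390]
c=cv2.convertScaleAbs(cv2.resize(c,None,fx=4,fy=4,interpolation=cv2.INTER_CUBIC),alpha=1.5)
for i in range(0,180,20): cv2.putText(c,str(210+i),(i*4,10),0,.35,(0,0,255))
for i in range(0,140,10): cv2.putText(c,str(150+i),(0,i*4+4),0,.35,(0,0,255))
cv2.imwrite("pics/crop1.png",b);cv2.imwrite("pics/crop2.png",c)
E
```

```text
(no output)
```

View pics/crop1.png

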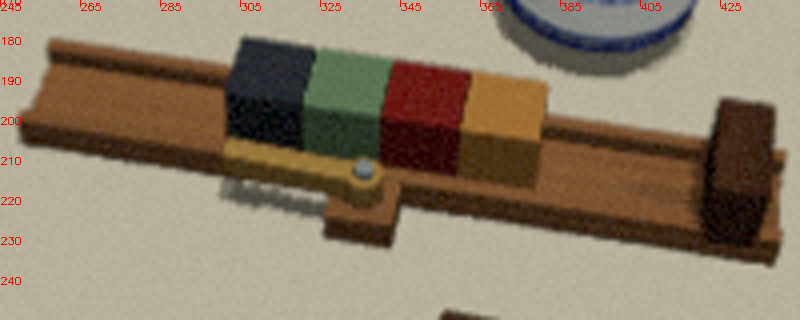

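View pics/crop2.png

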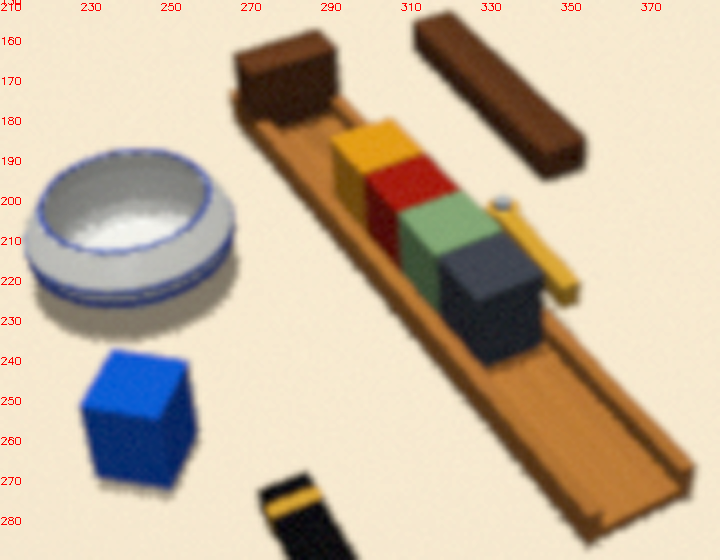

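stone4 is confirmed: it is the end stone at scene crop (270,95), while the big charcoal cube lies loose outside the tray. The keeper is nearly parallel to the tray. Next I fit the tray pose, row offset and keeper angle.

```bash
cat >h.py <<'E'
import numpy as np
from workcell import env
def proj(n,X,c=None):
    c=c or env.get_calibration(n); P=np.atleast_2d(X)@c["R"].T+c["t"]
    s=P[:,:2]/P[:,2:]; s=s*(1+c["k1"]*(s**2).sum(1,keepdims=True))
    return s*[c["fx"],c["fy"]]+[c["cx"],c["cy"]]
def ray(n,px,z):
    from scipy.optimize import fsolve
    c=env.get_calibration(n)
    return fsolve(lambda q:proj(n,[q[0],q[1],z],c)[0]-px,[500,150])
def T2W(p,X):
    X=np.atleast_2d(np.array(X,float)); a=p[2]; R=np.array([[np.cos(a),-np.sin(a)],[np.sin(a),np.cos(a)]])
    return np.c_[X[:,:2]@R.T+p[:2],X[:,2]]
E
python3 - <<'E'
from h import *
from scipy.optimize import least_squares
# kind 0 fixed, 1 row (y offset rel. stone4 centre), 2 keeper
D={"scene":[(0,25.5,-170,18,250.5,201),(0,-25.5,-170,18,258,179.5),(0,25.5,170,18,439.5,230),(0,-25.5,170,18,441,208),(0,-25.5,135,48,425,194.5),(0,36,-9,38,336,210),
(1,-17,-17,50,305.5,179.5),(1,17,-17,50,302,194),(1,-17,119,50,381.75,190.5),(1,17,119,50,380.25,205.5),(2,0,-62,34,301.5,207.5)],
"side":[(0,-25.5,-170,18,357.5,282),(0,25.5,-170,18,383,266.75),(0,-25.5,135,48,272,168.75),(0,25.5,135,48,293.75,162.5),(0,36,-9,38,335.5,200.5),
(1,-17,-17,50,330.75,224.5),(1,17,-17,50,345.75,217.5),(1,-17,119,50,293.25,185),(1,17,119,50,307.5,180),(2,0,-62,34,352.5,223)]}
C={n:env.get_calibration(n) for n in D}
def res(p):
    r=[]
    for n in D:
        off=p[5:7] if n=="side" else p[7:9]
        X=[]
        for k,x,y,z,u,v in D[n]:
            if k==1:y+=p[3]
            if k==2: x,y=36-62*np.sin(p[4]),-9-62*np.cos(p[4])
            X.append((x,y,z))
        r.append(proj(n,T2W(p,X),C[n])-np.array(D[n])[:,4:]-off)
    r=np.vstack(r)
    return np.r_[r.ravel(),np.array(p[5:9])*1.0]
f=least_squares(res,[500,100,-.1,-60,0,0,0,0,0]);p=f.x
print(p,np.degrees(p[2])); print(np.round(f.fun[:-4].reshape(-1,2),1).tolist())
np.save("p.npy",p)
for n,q,z in [("scene",(394,158),42),("scene",(293,153),12),("scene",(353,254),20),("scene",(444,268),20),("scene",(395,172),10),("scene",(340,130),30)]:
    w=ray(n,q,z); a=p[2]; d=w-p[:2]; print(q,w.round(),"tray",np.round([np.cos(a)*d[0]+np.sin(a)*d[1],-np.sin(a)*d[0]+np.cos(a)*d[1]]))
print(T2W(p,[(0,p[3]-17,30),(0,-1,30),(36,-9,38),(36,-75,30)]).round(1))
E
```

```text
[ 5.53892222e+02 -3.02190905e-01 -2.16936578e-01 -5.67605983e+01
  5.28678521e-02 -5.10907730e-01 -1.20743930e+00 -8.47954002e-01
 -7.38919677e-01] -12.429550365815933
[[-1.2, -0.6], [-0.1, 0.3], [0.9, 0.7], [0.5, -0.3], [-0.4, -0.7], [0.1, 2.1], [0.4, -0.5], [-0.8, -0.6], [0.6, -0.1], [-0.3, -0.0], [-0.3, -1.1], [-0.3, -1.7], [1.4, 0.3], [-0.1, 0.3], [0.8, -0.4], [0.0, 0.1], [-1.9, 1.2], [0.6, 1.2], [-1.5, -0.3], [0.1, -0.6], [0.4, -1.2]]
(394, 158) [466.  96.] tray [-107.   76.]
(293, 153) [418. -97.] tray [-112. -123.]
(353, 254) [661.  10.] tray [102.  33.]
(444, 268) [691. 154.] tray [101. 180.]
(395, 172) [472. 101.] tray [-102.   82.]
(340, 130) [372.  -2.] tray [-178.  -40.]
[[538.  -72.3  30. ]
 [553.7  -1.3  30. ]
 [587.1 -16.8  38. ]
 [572.9 -81.3  30. ]]
```

Fit is good to about 1–2 px. The tray is at (554, 0) with yaw −12.4°, the row is about 73 mm short and the keeper is at about 0.05 rad. I'm moving to above the channel behind stone4, fingers shut.

```bash
python3 -m jog '[{"dx":0.0185,"dy":-0.0332,"wz":0.065,"grip":1},{"dx":0.0185,"dy":-0.0332,"grip":1},{"dx":0.0185,"dy":-0.0332,"grip":1},{"dx":0.0185,"dy":-0.0332,"grip":1},{"dx":0.0185,"dy":-0.0332,"grip":1},{"dx":0.0185,"dy":-0.0332,"grip":1},{"dx":0.0185,"dy":-0.0332,"grip":1},{"dx":0.0185,"dy":-0.0332,"grip":1},{"dx":0.0185,"dy":-0.0332,"grip":1},{"dx":0.0185,"dy":-0.0332,"grip":1}]' 10
python3 -m jog '[{"dx":0.0185,"dy":-0.0332,"grip":1},{"dx":0.0185,"dy":-0.0332,"grip":1},{"dx":0.0185,"dy":-0.0332,"grip":1},{"dx":0.0185,"dy":-0.0332,"grip":1},{"dx":0.0185,"dy":-0.0332,"dz":-0.01,"grip":1},{"dx":0.0185,"dy":-0.0332,"dz":-0.02,"grip":1},{"dx":0.0185,"dy":-0.0332,"dz":-0.02,"grip":1},{"dx":0.0185,"dy":-0.0332,"dz":-0.02,"grip":1},{"dx":0.0185,"dy":-0.0332,"grip":1},{"dx":0.0185,"dy":-0.0332,"grip":1}]'
python3 -m jog '[{"grip":1},{"grip":1},{"grip":1}]'
python3 - <<'E'
from h import *
import cv2
p=np.load("p.npy")
c=env.get_calibration("wrist");f=env.grab_frame("wrist")[:,:,::-1].copy()
f=cv2.convertScaleAbs(f,alpha=1.4)
s=p[3]
pts=[(25.5,-170,18),(-25.5,-170,18),(-17,s-17,50),(17,s-17,50),(17,s+119,50),(36,-9,38),(-17,s-17,8),(17,s-17,8)]
u=proj("wrist",T2W(p,pts),c); print(u.round().tolist(),env.state()["ee_rot"],env.state()["gripper_width"])
for q in u: cv2.circle(f,tuple(int(v) for v in q),3,(0,0,255),1)
cv2.imwrite("pics/w1.png",f)
E
```

```text
[[-79.0, 545.0], [-92.0, 521.0], [-45.0, 548.0], [-37.0, 565.0], [61.0, 558.0], [21.0, 560.0], [-16.0, 512.0], [-9.0, 528.0]] [-1.79927145e+02 -1.53062400e-03  1.63855998e+02] 91.1705232561525invalid input
invalid input
invalid input
```

View pics/w1.png

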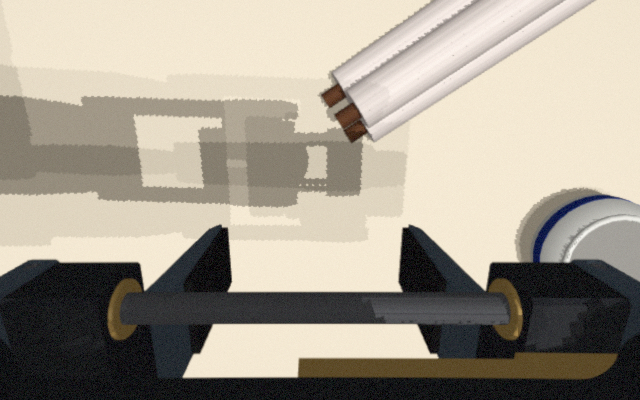

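The arm did not move: all three calls were rejected, and the wrist view shows open fingers at the start pose. Rows probably need every key.

```bash
python3 -m jog '[{"dx":0.0185,"dy":-0.0332,"dz":0,"wx":0,"wy":0,"wz":0.065,"grip":1}]' 10; python3 -m jog '[{"dx":0.0185,"dy":-0.0332,"dz":0,"wx":0,"wy":0,"wz":0,"grip":1}]'
```

```text
time_s: 0.25
ee_pos: [177.5, 521.5, 213.2]
ee_rot: [179.9, -0.1, 167.9]
force: [0.8, -0.3, 0.1]
gripper_width: 85.9
time_s: 0.35
ee_pos: [196.9, 485.3, 213.2]
ee_rot: [-179.9, 0.0, 167.7]
force: [0.9, 0.2, -0.3]
gripper_width: 78.0
```

```bash
python3 -m jog '[{"dx":0.0185,"dy":-0.0332,"dz":0,"wx":0,"wy":0,"wz":0,"grip":1},{"dx":0.0185,"dy":-0.0332,"dz":0,"wx":0,"wy":0,"wz":0,"grip":1},{"dx":0.0185,"dy":-0.0332,"dz":0,"wx":0,"wy":0,"wz":0,"grip":1},{"dx":0.0185,"dy":-0.0332,"dz":0,"wx":0,"wy":0,"wz":0,"grip":1},{"dx":0.0185,"dy":-0.0332,"dz":0,"wx":0,"wy":0,"wz":0,"grip":1},{"dx":0.0185,"dy":-0.0332,"dz":0,"wx":0,"wy":0,"wz":0,"grip":1},{"dx":0.0185,"dy":-0.0332,"dz":0,"wx":0,"wy":0,"wz":0,"grip":1},{"dx":0.0185,"dy":-0.0332,"dz":0,"wx":0,"wy":0,"wz":0,"grip":1},{"dx":0.0185,"dy":-0.0332,"dz":0,"wx":0,"wy":0,"wz":0,"grip":1}]'
python3 -m jog '[{"dx":0.0185,"dy":-0.0332,"dz":0,"wx":0,"wy":0,"wz":0,"grip":1},{"dx":0.0185,"dy":-0.0332,"dz":0,"wx":0,"wy":0,"wz":0,"grip":1},{"dx":0.0185,"dy":-0.0332,"dz":0,"wx":0,"wy":0,"wz":0,"grip":1},{"dx":0.0185,"dy":-0.0332,"dz":-0.02,"wx":0,"wy":0,"wz":0,"grip":1},{"dx":0.0185,"dy":-0.0332,"dz":-0.02,"wx":0,"wy":0,"wz":0,"grip":1},{"dx":0.0185,"dy":-0.0332,"dz":-0.02,"wx":0,"wy":0,"wz":0,"grip":1},{"dx":0.0185,"dy":-0.0332,"dz":-0.01,"wx":0,"wy":0,"wz":0,"grip":1},{"dx":0.0185,"dy":-0.0332,"dz":0,"wx":0,"wy":0,"wz":0,"grip":1},{"dx":0.0178,"dy":-0.0332,"dz":0,"wx":0,"wy":0,"wz":0,"grip":1},{"dx":0,"dy":0,"dz":0,"wx":0,"wy":0,"wz":0,"grip":1}]'
python3 - <<'E'
from h import *
import cv2
p=np.load("p.npy")
c=env.get_calibration("wrist");f=env.grab_frame("wrist")[:,:,::-1].copy()
f=cv2.convertScaleAbs(f,alpha=1.4)
s=p[3]
pts=[(25.5,-170,18),(-25.5,-170,18),(-17,s-17,50),(17,s-17,50),(17,s+119,50),(36,-9,38),(-17,s-17,8),(17,s-17,8)]
u=proj("wrist",T2W(p,pts),c); print(u.round().tolist(),env.state()["ee_rot"],env.state()["gripper_width"])
for q in u: cv2.circle(f,tuple(int(v) for v in q),3,(0,0,255),1)
cv2.imwrite("pics/w2.png",f)
E
```

```text
time_s: 1.25
ee_pos: [363.7, 185.7, 213.9]
ee_rot: [180.0, 0.0, 167.6]
force: [0.8, 0.4, -1.3]
gripper_width: 6.3
time_s: 2.25
ee_pos: [531.3, -115.3, 143.4]
ee_rot: [-179.9, 0.1, 167.4]
force: [-0.1, 0.7, -0.0]
gripper_width: 0.7
[[257.0, 216.0], [254.0, 160.0], [371.0, 178.0], [369.0, 219.0], [539.0, 218.0], [442.0, 235.0], [364.0, 167.0], [362.0, 203.0]] [ 1.79990513e+02 -3.79658174e-02  1.67406604e+02] 0.33536012630546896
```

View pics/w2.png

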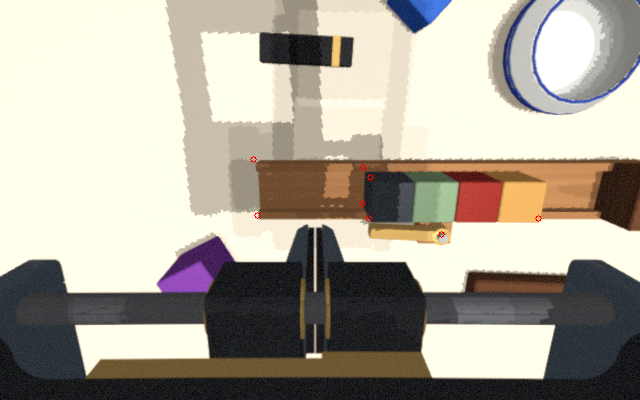

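The wrist view (6th picture) agrees with the fit within a few mm: tray end corners are at (260,161) and (260,214) against predicted (254,160) and (257,216). The tool is aligned with the tray, so I descend behind stone4.

```bash
python3 -m jog '[{"dx":-0.0026,"dy":0.0006,"dz":-0.02,"wx":0,"wy":0,"wz":0,"grip":1},{"dx":0,"dy":0,"dz":-0.025,"wx":0,"wy":0,"wz":0,"grip":1},{"dx":0,"dy":0,"dz":-0.025,"wx":0,"wy":0,"wz":0,"grip":1},{"dx":0,"dy":0,"dz":-0.025,"wx":0,"wy":0,"wz":0,"grip":1},{"dx":0,"dy":0,"dz":-0.015,"wx":0,"wy":0,"wz":0,"grip":1},{"dx":0,"dy":0,"dz":-0.009,"wx":0,"wy":0,"wz":0,"grip":1},{"dx":0,"dy":0,"dz":0,"wx":0,"wy":0,"wz":0,"grip":1}]'
```

```text
time_s: 3.0
ee_pos: [525.4, -110.1, 24.1]
ee_rot: [180.0, -0.2, 167.6]
force: [-0.5, 0.6, -0.5]
gripper_width: 0.6
```

```bash
python3 -m jog '[{"dx":0.0011,"dy":0.0049,"dz":0,"wx":0,"wy":0,"wz":0,"grip":1},{"dx":0.0011,"dy":0.0049,"dz":0,"wx":0,"wy":0,"wz":0,"grip":1},{"dx":0.0011,"dy":0.0049,"dz":0,"wx":0,"wy":0,"wz":0,"grip":1},{"dx":0.0011,"dy":0.0049,"dz":0,"wx":0,"wy":0,"wz":0,"grip":1}]'
```

```text
time_s: 3.4
ee_pos: [531.5, -91.0, 25.6]
ee_rot: [180.0, 0.1, 167.6]
force: [-1.0, -0.1, -0.2]
gripper_width: 0.4
```

```bash
python3 -m jog '[{"dx":0.0034,"dy":0.0044,"dz":-0.001,"wx":0,"wy":0,"wz":0,"grip":1},{"dx":0.0011,"dy":0.0049,"dz":0,"wx":0,"wy":0,"wz":0,"grip":1},{"dx":0.0011,"dy":0.0049,"dz":0,"wx":0,"wy":0,"wz":0,"grip":1},{"dx":0.0011,"dy":0.0049,"dz":0,"wx":0,"wy":0,"wz":0,"grip":1},{"dx":0.0011,"dy":0.0049,"dz":0,"wx":0,"wy":0,"wz":0,"grip":1}]'; python3 -m jog '[{"dx":0.0011,"dy":0.0049,"dz":0,"wx":0,"wy":0,"wz":0,"grip":1},{"dx":0.0011,"dy":0.0049,"dz":0,"wx":0,"wy":0,"wz":0,"grip":1},{"dx":0.0011,"dy":0.0049,"dz":0,"wx":0,"wy":0,"wz":0,"grip":1},{"dx":0.0011,"dy":0.0049,"dz":0,"wx":0,"wy":0,"wz":0,"grip":1},{"dx":0.0011,"dy":0.0049,"dz":0,"wx":0,"wy":0,"wz":0,"grip":1}]'
```

```text
time_s: 3.9
ee_pos: [538.8, -67.6, 24.0]
ee_rot: [-180.0, 0.0, 167.6]
force: [-0.9, -2.7, 3.9]
gripper_width: 0.3
time_s: 4.4
ee_pos: [544.2, -42.4, 23.8]
ee_rot: [180.0, -0.0, 167.6]
force: [-0.1, -2.3, 0.3]
gripper_width: 0.7
```

```bash
python3 -m jog '[{"dx":0.001,"dy":0.0044,"dz":0,"wx":0,"wy":0,"wz":0,"grip":1},{"dx":0.001,"dy":0.0044,"dz":0,"wx":0,"wy":0,"wz":0,"grip":1},{"dx":0.001,"dy":0.0044,"dz":0,"wx":0,"wy":0,"wz":0,"grip":1},{"dx":0.001,"dy":0.0044,"dz":0,"wx":0,"wy":0,"wz":0,"grip":1},{"dx":0.0005,"dy":0.002,"dz":0,"wx":0,"wy":0,"wz":0,"grip":1}]'; for i in 1 2; do :; done; python3 -m jog '[{"dx":0.0004,"dy":0.002,"dz":0,"wx":0,"wy":0,"wz":0,"grip":1},{"dx":0.0004,"dy":0.002,"dz":0,"wx":0,"wy":0,"wz":0,"grip":1}]'
```

```text
time_s: 4.9
ee_pos: [548.8, -22.8, 23.9]
ee_rot: [180.0, -0.0, 167.6]
force: [-0.6, -3.0, 0.2]
gripper_width: 0.5
time_s: 5.1
ee_pos: [549.5, -19.3, 23.9]
ee_rot: [180.0, -0.0, 167.6]
force: [-0.5, -3.6, -0.4]
gripper_width: 0.5
```

```bash
python3 -m jog '[{"dx":0.0004,"dy":0.0015,"dz":0,"wx":0,"wy":0,"wz":0,"grip":1},{"dx":0.0003,"dy":0.0015,"dz":0,"wx":0,"wy":0,"wz":0,"grip":1}]'
```

```text
time_s: 5.3
ee_pos: [550.3, -16.3, 24.0]
ee_rot: [180.0, -0.0, 167.6]
force: [-1.7, -3.5, 0.2]
gripper_width: 0.4
```

```bash
python3 -m jog '[{"dx":0.0002,"dy":0.001,"dz":0,"wx":0,"wy":0,"wz":0,"grip":1},{"dx":0.0002,"dy":0.001,"dz":0,"wx":0,"wy":0,"wz":0,"grip":1}]'; python3 -m jog '[{"dx":0.0002,"dy":0.001,"dz":0,"wx":0,"wy":0,"wz":0,"grip":1}]';python3 -m jog '[{"dx":0.0002,"dy":0.001,"dz":0,"wx":0,"wy":0,"wz":0,"grip":1}]'
```

```text
time_s: 5.5
ee_pos: [550.7, -14.3, 24.0]
ee_rot: [180.0, -0.0, 167.6]
force: [-0.6, -3.2, 0.1]
gripper_width: 0.4
time_s: 5.6
ee_pos: [550.9, -13.3, 23.9]
ee_rot: [180.0, -0.0, 167.6]
force: [-0.7, -2.7, -0.2]
gripper_width: 0.9
time_s: 5.7
ee_pos: [551.1, -12.3, 24.0]
ee_rot: [180.0, -0.0, 167.6]
force: [-0.5, -3.6, -1.1]
gripper_width: 0.6
```

```bash
python3 -m jog '[{"dx":0.0002,"dy":0.001,"dz":0,"wx":0,"wy":0,"wz":0,"grip":1},{"dx":0.0002,"dy":0.001,"dz":0,"wx":0,"wy":0,"wz":0,"grip":1}]'; python3 -m jog '[{"dx":0.0002,"dy":0.001,"dz":0,"wx":0,"wy":0,"wz":0,"grip":1}]';python3 -m jog '[{"dx":0.0002,"dy":0.001,"dz":0,"wx":0,"wy":0,"wz":0,"grip":1}]'; python3 - <<'E'
from workcell import env
import cv2
for n in ("side","scene"):
    f=env.grab_frame(n)[:,:,::-1]
    cv2.imwrite(f"pics/{n}2.png",f)
a=cv2.imread("pics/side2.png")[140:290,240:400];b=cv2.imread("pics/scene2.png")[160:250,290:450]
o=[cv2.convertScaleAbs(cv2.resize(x,None,fx=k,fy=k,interpolation=cv2.INTER_CUBIC),alpha=1.6) for x,k in((a,2.4),(b,2.4))]
import numpy as np
cv2.imwrite("pics/c3.png",np.vstack(o))
E
```

```text
time_s: 5.9
ee_pos: [551.4, -10.5, 24.0]
ee_rot: [-180.0, -0.0, 167.6]
force: [-1.8, -6.7, -0.0]
gripper_width: 0.4
time_s: 6.0
ee_pos: [551.5, -10.4, 24.0]
ee_rot: [-179.9, -0.0, 167.7]
force: [-1.5, -10.8, 0.5]
gripper_width: 0.6
time_s: 6.1
ee_pos: [551.3, -10.4, 24.0]
ee_rot: [-179.8, -0.0, 167.7]
force: [-1.5, -14.9, 0.6]
gripper_width: 0.6
```

View pics/c3.png

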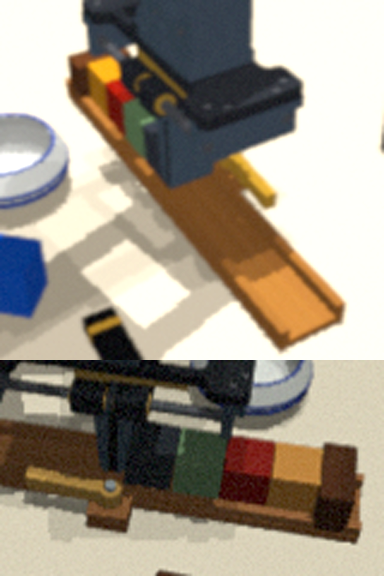

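Home: both views show the four stones touching each other and the stop, the force climbing to 15 N with no motion, and the keeper still open. Contact came about 4 mm further along than the fit said, which matches the wrist view, so I shift the tray by that much. Next are the retreat and the keeper waypoints.

```bash
python3 -m jog '[{"dx":-0.0011,"dy":-0.0049,"dz":0,"wx":0,"wy":0,"wz":0,"grip":1},{"dx":-0.0022,"dy":-0.0098,"dz":0,"wx":0,"wy":0,"wz":0,"grip":1},{"dx":-0.0032,"dy":-0.0147,"dz":0,"wx":0,"wy":0,"wz":0,"grip":1},{"dx":0,"dy":0,"dz":0.02,"wx":0,"wy":0,"wz":0,"grip":1},{"dx":0,"dy":0,"dz":0.03,"wx":0,"wy":0,"wz":0,"grip":1},{"dx":0,"dy":0,"dz":0,"wx":0,"wy":0,"wz":0,"grip":1},{"dx":0,"dy":0,"dz":0,"wx":0,"wy":0,"wz":0,"grip":1}]'
python3 - <<'E'
from h import *
p=np.load("p.npy"); p[0]+=.9;p[1]+=4; np.save("p2.npy",p)
pts=[(82,-54,0)]
for t in np.radians([0,10,20,30,40,50,60,70,80,90]):
    d=np.array([-np.sin(t),-np.cos(t)]);n=np.array([np.cos(t),-np.sin(t)])
    c=np.array([36,-9])+45*d+5*n+[16,-13.5]; pts.append((*c,0))
w=T2W(p,pts)[:,:2]; print(w.round(1).tolist());print(np.diff(w,axis=0).round(1).tolist())
E
```

```text
time_s: 6.9
ee_pos: [545.6, -38.2, 74.5]
ee_rot: [180.0, 0.1, 167.5]
force: [-0.2, 0.3, -0.4]
gripper_width: 0.5
[[623.2, -66.7], [595.9, -74.5], [588.2, -73.0], [580.8, -70.1], [574.1, -66.1], [568.1, -60.9], [563.2, -54.7], [559.3, -47.8], [556.8, -40.4], [555.6, -32.6], [555.7, -24.7]]
[[-27.3, -7.8], [-7.7, 1.5], [-7.4, 2.8], [-6.8, 4.1], [-5.9, 5.2], [-5.0, 6.1], [-3.8, 6.9], [-2.6, 7.5], [-1.2, 7.8], [0.2, 7.9]]
```

```bash
python3 -m jog '[{"dx":0.0259,"dy":-0.0095,"dz":0,"wx":0,"wy":0,"wz":0,"grip":1},{"dx":0.0259,"dy":-0.0095,"dz":0,"wx":0,"wy":0,"wz":0,"grip":1},{"dx":0.0258,"dy":-0.0095,"dz":0,"wx":0,"wy":0,"wz":0,"grip":1},{"dx":0,"dy":0,"dz":-0.02,"wx":0,"wy":0,"wz":0,"grip":1},{"dx":0,"dy":0,"dz":-0.02,"wx":0,"wy":0,"wz":0,"grip":1},{"dx":0,"dy":0,"dz":-0.009,"wx":0,"wy":0,"wz":0,"grip":1},{"dx":0,"dy":0,"dz":0,"wx":0,"wy":0,"wz":0,"grip":1},{"dx":0,"dy":0,"dz":0,"wx":0,"wy":0,"wz":0,"grip":1}]'
python3 - <<'E'
from workcell import env
import cv2
cv2.imwrite("pics/w3.png",cv2.convertScaleAbs(env.grab_frame("wrist")[:,:,::-1],alpha=1.4))
E
```

```text
time_s: 7.7
ee_pos: [623.0, -66.3, 24.9]
ee_rot: [180.0, -0.0, 167.6]
force: [0.3, 0.5, -0.2]
gripper_width: 0.5
```

View pics/w3.png

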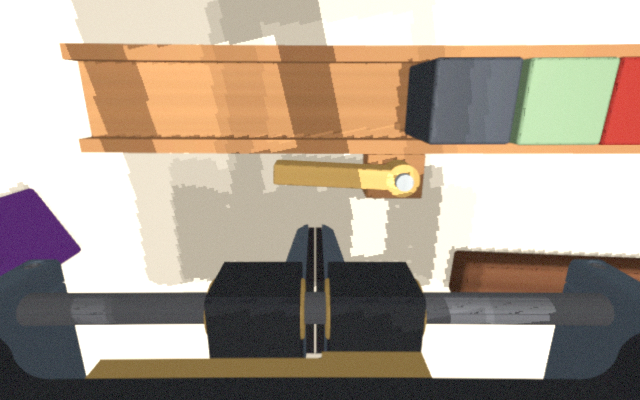

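The view shows the finger beside the bar's outer side, with the bar from (275,172) to the pin at (403,180), and a clear gap between. Sweeping the arc now.

```bash
python3 -m jog '[{"dx":-0.0135,"dy":-0.004,"dz":0,"wx":0,"wy":0,"wz":0,"grip":1},{"dx":-0.0136,"dy":-0.004,"dz":0,"wx":0,"wy":0,"wz":0,"grip":1},{"dx":-0.0077,"dy":0.0015,"dz":0,"wx":0,"wy":0,"wz":0,"grip":1},{"dx":-0.0074,"dy":0.0028,"dz":0,"wx":0,"wy":0,"wz":0,"grip":1},{"dx":-0.0068,"dy":0.0041,"dz":0,"wx":0,"wy":0,"wz":0,"grip":1},{"dx":-0.0059,"dy":0.0052,"dz":0,"wx":0,"wy":0,"wz":0,"grip":1}]'
python3 -m jog '[{"dx":-0.005,"dy":0.0061,"dz":0,"wx":0,"wy":0,"wz":0,"grip":1},{"dx":-0.0038,"dy":0.0069,"dz":0,"wx":0,"wy":0,"wz":0,"grip":1},{"dx":-0.0026,"dy":0.0075,"dz":0,"wx":0,"wy":0,"wz":0,"grip":1},{"dx":0,"dy":0,"dz":0,"wx":0,"wy":0,"wz":0,"grip":1}]'
```

```text
time_s: 8.35
ee_pos: [568.4, -60.3, 25.5]
ee_rot: [180.0, 0.1, 167.6]
force: [1.0, -0.7, 0.3]
gripper_width: 0.3
time_s: 8.75
ee_pos: [555.8, -39.0, 24.8]
ee_rot: [180.0, -0.1, 167.6]
force: [-1.1, 0.1, -0.4]
gripper_width: 0.6
```

```bash
python3 -m jog '[{"dx":-0.0006,"dy":0.004,"dz":0,"wx":0,"wy":0,"wz":0,"grip":1},{"dx":0,"dy":0.004,"dz":0,"wx":0,"wy":0,"wz":0,"grip":1},{"dx":0.0003,"dy":0.003,"dz":0,"wx":0,"wy":0,"wz":0,"grip":1}]'
python3 -m jog '[{"dx":0.0003,"dy":0.0015,"dz":0,"wx":0,"wy":0,"wz":0,"grip":1}]';python3 -m jog '[{"dx":0.0003,"dy":0.0015,"dz":0,"wx":0,"wy":0,"wz":0,"grip":1}]'
```

```text
time_s: 9.05
ee_pos: [555.7, -29.0, 24.7]
ee_rot: [-180.0, -0.1, 167.6]
force: [-0.8, -0.4, 1.0]
gripper_width: 0.2
time_s: 9.15
ee_pos: [556.3, -27.4, 24.7]
ee_rot: [-180.0, -0.1, 167.6]
force: [-0.7, -0.4, 1.2]
gripper_width: 0.5
time_s: 9.25
ee_pos: [556.8, -26.1, 24.8]
ee_rot: [-180.0, -0.0, 167.6]
force: [-0.7, -1.1, 0.8]
gripper_width: 0.5
```

```bash
python3 -m jog '[{"dx":0.0003,"dy":0.001,"dz":0,"wx":0,"wy":0,"wz":0,"grip":1}]';python3 -m jog '[{"dx":0.0003,"dy":0.001,"dz":0,"wx":0,"wy":0,"wz":0,"grip":1}]'
```

```text
time_s: 9.35
ee_pos: [557.2, -25.1, 24.9]
ee_rot: [-180.0, -0.0, 167.6]
force: [-0.8, -0.6, -0.2]
gripper_width: 0.3
time_s: 9.45
ee_pos: [557.5, -24.1, 24.9]
ee_rot: [180.0, -0.0, 167.6]
force: [-1.2, -0.1, -1.3]
gripper_width: 0.4
```

No hard stop felt yet, so I'll check that the bar is following.

```bash
python3 - <<'E'
from workcell import env
import cv2, numpy as np
w=cv2.convertScaleAbs(env.grab_frame("wrist")[:,:,::-1],alpha=1.4)
b=env.grab_frame("scene")[:,:,::-1][165:245,290:450]
b=cv2.convertScaleAbs(cv2.resize(b,(640,320),interpolation=cv2.INTER_CUBIC),alpha=1.6)
cv2.imwrite("pics/c4.png",np.vstack([w[0:260],b]))
E
```

```text
(no output)
```

View pics/c4.png

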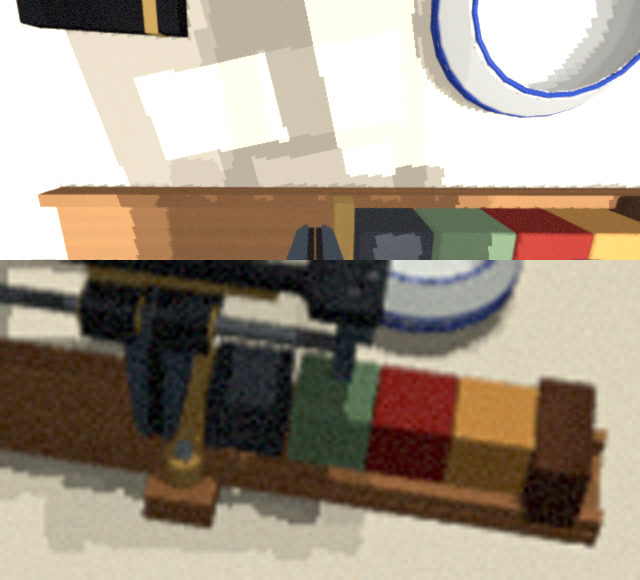

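The bar is across the channel behind stone4, at or near closed. It appears as the vertical strip at wrist (343,220), with the finger on its −y side. I keep nudging until the stop shows in the force.

```bash
python3 -m jog '[{"dx":0.0002,"dy":0.001,"dz":0,"wx":0,"wy":0,"wz":0,"grip":1}]';python3 -m jog '[{"dx":0.0002,"dy":0.001,"dz":0,"wx":0,"wy":0,"wz":0,"grip":1}]';python3 -m jog '[{"dx":0.0002,"dy":0.001,"dz":0,"wx":0,"wy":0,"wz":0,"grip":1}]'
```

```text
time_s: 9.65
ee_pos: [557.7, -23.7, 24.9]
ee_rot: [-179.9, -0.0, 167.6]
force: [-1.6, -5.4, 0.7]
gripper_width: 0.5
time_s: 9.75
ee_pos: [557.7, -23.6, 25.0]
ee_rot: [-179.8, -0.0, 167.7]
force: [-2.6, -8.9, 0.6]
gripper_width: 0.7
time_s: 9.85
ee_pos: [557.7, -23.5, 25.0]
ee_rot: [-179.8, -0.0, 167.7]
force: [-3.5, -12.6, 0.0]
gripper_width: 0.5
```

The hard stop is reached: force rises to 12.6 N with no motion, at the predicted closed position. I back off, lift and move clear.

```bash
python3 -m jog '[{"dx":-0.0011,"dy":-0.0049,"dz":0,"wx":0,"wy":0,"wz":0,"grip":1},{"dx":-0.0022,"dy":-0.0098,"dz":0,"wx":0,"wy":0,"wz":0,"grip":1},{"dx":-0.0022,"dy":-0.0098,"dz":0,"wx":0,"wy":0,"wz":0,"grip":1},{"dx":0,"dy":0,"dz":0.03,"wx":0,"wy":0,"wz":0,"grip":1},{"dx":0,"dy":0,"dz":0.04,"wx":0,"wy":0,"wz":0,"grip":1},{"dx":0,"dy":0,"dz":0.04,"wx":0,"wy":0,"wz":0,"grip":1},{"dx":0,"dy":-0.04,"dz":0.03,"wx":0,"wy":0,"wz":0,"grip":1},{"dx":-0.01,"dy":-0.04,"dz":0.03,"wx":0,"wy":0,"wz":0,"grip":1},{"dx":-0.01,"dy":-0.04,"dz":0,"wx":0,"wy":0,"wz":0,"grip":1},{"dx":-0.01,"dy":-0.04,"dz":0,"wx":0,"wy":0,"wz":0,"grip":1}]'
python3 -m jog '[{"dx":0,"dy":-0.04,"dz":0,"wx":0,"wy":0,"wz":0,"grip":1},{"dx":0,"dy":-0.04,"dz":0,"wx":0,"wy":0,"wz":0,"grip":1},{"dx":0,"dy":0,"dz":0,"wx":0,"wy":0,"wz":0,"grip":1},{"dx":0,"dy":0,"dz":0,"wx":0,"wy":0,"wz":0,"grip":1},{"dx":0,"dy":0,"dz":0,"wx":0,"wy":0,"wz":0,"grip":1}]'
python3 - <<'E'
from workcell import env
import cv2, numpy as np
a=env.grab_frame("side")[:,:,::-1][150:290,210:410]
b=env.grab_frame("scene")[:,:,::-1][130:290,250:450]
cv2.imwrite("pics/c5.png",cv2.convertScaleAbs(np.vstack([cv2.resize(x,None,fx=2,fy=2,interpolation=cv2.INTER_CUBIC) for x in(a,b)])[:600],alpha=1.6))
E
```

```text
time_s: 10.85
ee_pos: [522.9, -206.9, 195.9]
ee_rot: [-180.0, 0.2, 167.6]
force: [0.1, 0.2, -0.3]
gripper_width: 0.8
time_s: 11.35
ee_pos: [522.7, -284.1, 194.2]
ee_rot: [179.9, -0.0, 167.6]
force: [-0.1, 0.9, -0.0]
gripper_width: 0.3
```

View pics/c5.png

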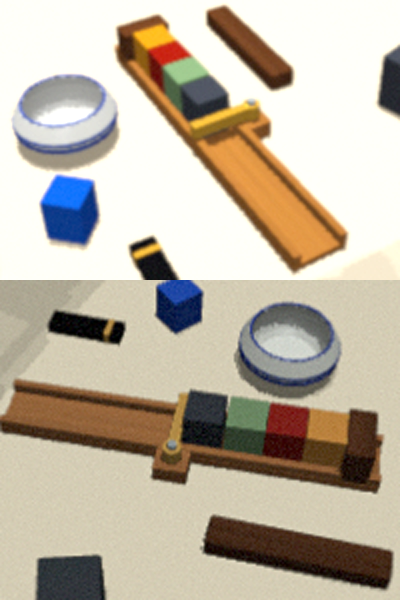

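The row is home and the keeper closed. I see a possible small gap between stone4 and stone3, at scene crop (228,420), so I'm measuring it from edge profiles.

```bash
python3 - <<'E'
import cv2
from workcell import env
w=cv2.imread("pics/w3.png")
print([(u,*map(int,w[75:95,u].mean(0))) for u in range(505,640,3)])
for n in("scene",):
    f=env.grab_frame(n)[:,:,::-1]; cv2.imwrite("pics/scene3.png",f)
    a=f[180:220,320:440]; cv2.imwrite("pics/c6.png",cv2.convertScaleAbs(cv2.resize(a,None,fx=6,fy=6,interpolation=cv2.INTER_CUBIC),alpha=1.8))
E
```

```text
[(505, 125, 118, 112), (508, 124, 116, 111), (511, 125, 116, 112), (514, 123, 115, 109), (517, 113, 106, 100), (520, 83, 106, 88), (523, 81, 108, 89), (526, 111, 146, 121), (529, 162, 207, 176), (532, 185, 234, 200), (535, 187, 236, 202), (538, 186, 234, 201), (541, 186, 234, 201), (544, 186, 233, 201), (547, 186, 233, 201), (550, 185, 232, 201), (553, 186, 233, 200), (556, 185, 233, 200), (559, 184, 232, 200), (562, 184, 232, 199), (565, 183, 233, 198), (568, 184, 233, 198), (571, 184, 232, 198), (574, 183, 231, 198), (577, 183, 231, 198), (580, 182, 231, 197), (583, 183, 232, 198), (586, 182, 231, 198), (589, 182, 230, 196), (592, 182, 230, 197), (595, 182, 230, 196), (598, 181, 229, 196), (601, 181, 230, 197), (604, 181, 229, 196), (607, 181, 229, 196), (610, 178, 225, 192), (613, 120, 153, 171), (616, 53, 63, 163), (619, 63, 73, 210), (622, 66, 77, 220), (625, 67, 79, 221), (628, 66, 76, 218), (631, 67, 77, 219), (634, 66, 77, 219), (637, 65, 77, 218)]
```

View pics/c6.png

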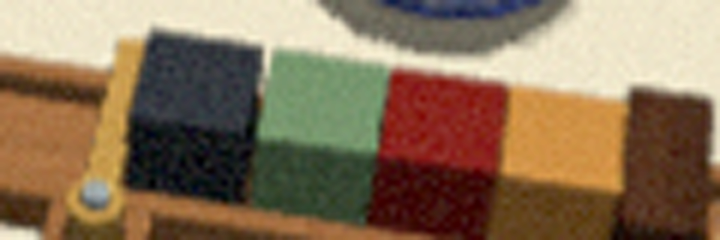

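There is a gap of about 3 mm: stone4 sprang back as the finger left, and the keeper now holds it at y ≈ 13 mm against the 12 mm limit. That margin is thin, so I'll measure it more precisely from close above.

```bash
python3 -m jog '[{"dx":0.0092,"dy":0.0361,"dz":0,"wx":0,"wy":0,"wz":0,"grip":1},{"dx":0.0092,"dy":0.0361,"dz":0,"wx":0,"wy":0,"wz":0,"grip":1},{"dx":0.0092,"dy":0.0361,"dz":0,"wx":0,"wy":0,"wz":0,"grip":1},{"dx":0.0092,"dy":0.0361,"dz":0,"wx":0,"wy":0,"wz":0,"grip":1},{"dx":0.0092,"dy":0.0361,"dz":0,"wx":0,"wy":0,"wz":0,"grip":1},{"dx":0.0092,"dy":0.0361,"dz":0,"wx":0,"wy":0,"wz":0,"grip":1},{"dx":0.0092,"dy":0.0361,"dz":0,"wx":0,"wy":0,"wz":0,"grip":1},{"dx":0.0092,"dy":0.0361,"dz":0,"wx":0,"wy":0,"wz":0,"grip":1}]'
python3 -m jog '[{"dx":0,"dy":0,"dz":-0.042,"wx":0,"wy":0,"wz":0,"grip":1},{"dx":0,"dy":0,"dz":-0.042,"wx":0,"wy":0,"wz":0,"grip":1},{"dx":0,"dy":0,"dz":0,"wx":0,"wy":0,"wz":0,"grip":1},{"dx":0,"dy":0,"dz":0,"wx":0,"wy":0,"wz":0,"grip":1},{"dx":0,"dy":0,"dz":0,"wx":0,"wy":0,"wz":0,"grip":1}]'
python3 - <<'E'
from h import *
import cv2,pickle
c=env.get_calibration("wrist");f=env.grab_frame("wrist")[:,:,::-1].copy()
pickle.dump(c,open("wc.pkl","wb"))
# rectify the stone-top plane z=50 into tray frame, 4 px/mm: columns tray y -40..150, rows tray x -40..60
p=np.load("p2.npy")
def rect(z):
    gy,gx=np.meshgrid(np.arange(-40,150,.25),np.arange(-40,30,.25))
    uv=proj("wrist",T2W(p,np.c_[gx.ravel(),gy.ravel(),np.full(gx.size,z)]),c).reshape(*gx.shape,2).astype(np.float32)
    return cv2.convertScaleAbs(cv2.remap(f,uv[...,0],uv[...,1],cv2.INTER_CUBIC),alpha=1.4)
r=np.vstack([rect(50),rect(34)]); 
for y in range(-40,150,10): cv2.putText(r,str(y),((y+40)*4,10),0,.35,(0,0,255))
cv2.imwrite("pics/rect.png",r)
E
```

```text
time_s: 12.3
ee_pos: [596.4, 6.5, 194.7]
ee_rot: [180.0, 0.0, 167.7]
force: [0.3, 0.1, -0.0]
gripper_width: 0.3
time_s: 12.8
ee_pos: [598.1, 4.0, 112.9]
ee_rot: [179.9, 0.2, 167.6]
force: [0.9, -0.4, 0.4]
gripper_width: 0.4
```

View pics/rect.png

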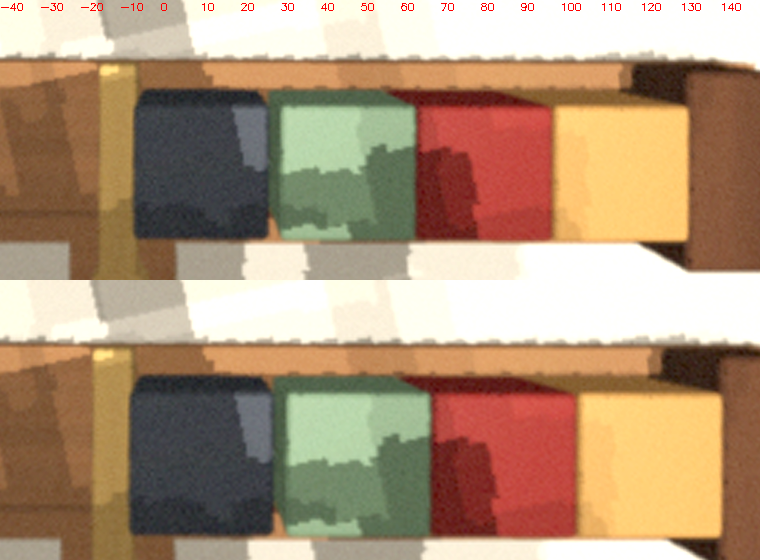

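The rectified top view (4 px/mm) shows stones 1–3 touching each other and the stop. stone4 is 12 px (3 mm) behind stone3 at y ≈ 13.0 mm, resting on the closed keeper, which is square across the channel. It cannot back up further and it meets the 12 mm limit, so pushing on it high, over the bar, would add more risk than it removes. I'm handing in with the tool at rest, well above everything.

```bash
python3 -m jog '[{"dx":0,"dy":0,"dz":0.04,"wx":0,"wy":0,"wz":0,"grip":1},{"dx":0,"dy":0,"dz":0.04,"wx":0,"wy":0,"wz":0,"grip":1},{"dx":0,"dy":0,"dz":0,"wx":0,"wy":0,"wz":0,"grip":1},{"dx":0,"dy":0,"dz":0,"wx":0,"wy":0,"wz":0,"grip":1},{"dx":0,"dy":0,"dz":0,"wx":0,"wy":0,"wz":0,"grip":1}]'; python3 -c "
from workcell import env
print(env.job_done())"
```

```text
time_s: 13.35
ee_pos: [596.1, 3.8, 190.5]
ee_rot: [180.0, -0.0, 167.6]
force: [-1.0, 0.2, -0.3]
gripper_width: 0.8
the job is handed in; nothing more can be done
None
```

I pushed the four stones home against the end stop, swung the keeper closed behind them and handed the job in at about 13 s of the 51 s allowed; no verdict was reported. The row stopped firmly at 15 N and the keeper at 12.6 N, both with the tool stationary.

- **Stones:** stones 1–3 touch each other and the stop. Stone4 sprang back about 3 mm after the push and now rests against the keeper at tray y ≈ 13 mm. That meets the 12 mm limit with only about 1 mm to spare, so I left it rather than risk tipping it by pushing over the bar.
- **Keeper:** the last close view showed it square across the channel, at about 1.57 rad.
- **Bystanders:** the paperweight, water bowl and ink stick looked unmoved in the pictures; I did not measure them again.
- **Tool:** it finished clear of everything at z ≈ 190 mm.
- **Disagreements along the way:** the first tray fit was about 4 mm off along y, which I corrected from contact and the wrist view. My first three move calls were rejected as malformed and moved nothing.

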